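# Fit the adjustable wrench to the nut and tighten it an eighth of a turn

## Robot

A 6-joint arm with a two-finger parallel gripper is mounted at the origin on a cart in front of the work surface, level with it; the furniture and walls round the work are solid. World frame = base frame: x ahead of the robot, y to its left, z up, the work surface at z = 0. Lengths are in m, angles in rad, forces in N, time in s.
With the tool pointing down it reaches from about 0.35 to 0.775 m from the base axis. Payload 7.3 kg.
Tool frame: the origin (TCP) lies between the finger pads; the fingertips stand 8 mm ahead of it and the grasp point (between the pads) lies 11 mm behind it (robot.nose_length is the distance from the TCP to the fingertips, in m); z points along the fingers, y is the line along which they close (so a half turn about z gives the same grasp; the last joint's range is limited). The gripper opens to 92 mm and grips with 3 to 60 N. Pads are 19 mm wide; open, the fingers measure 130 mm over their backs; the gripper's body (75 mm by 190 mm) begins 47 mm behind the grasp point.
Start: joints at [-1.348, 0.342, 1.524, -0, 1.275, -0.146], TCP at [0.189, -0.49, 0.235] pointing down, gripper open.
Joint ranges: [-2.53, 2.53], [-0.77, 2.02], [0.04, 2.7], [-1, 4.14], [0.28, 2.66], [-3.11, 3.11]. Speed limits (rad/s): [2.57, 2.57, 3.14, 3.14, 3.14, 3.14].

## Interface

Orientations are given as [roll, pitch, yaw] about the fixed x, y, z axes, in that order (R = Rz(yaw) Ry(pitch) Rx(roll)).
In Python, from cell import robot gives the robot as it stands. The module is installed in compiled form; this text tells all that it offers.
- The arm moves only by the shell command python3 -m jog 'ROWS' [FORCE]. ROWS is JSON, a list that holds one entry, the list of rows, each a list of 5 numbers: the gripper's target within -1 to 1 (fully open at 1, half-way at 0, shut at -1), then the shift along the tool's x, y, z in m, then the turn about the tool's z in rad. A call has 1 to 5 rows; each row is the pose to reach, as a shift and turn from the pose commanded when the call began, along the tool's axes at that moment; what a row does not reach only later rows make up. A row lasts 1/12 s, in which the tool goes at most 41.7 mm and 7.16 degrees, less where a joint would pass 70% of its speed; a pose out of reach is approached as far as the arm can. A call with a gripper value outside its range is refused whole. The fingers move at their own pace and stop on an object; FORCE is the grip in N (left out, the last holds). Time passes only in rows, so rows that repeat a pose let the fingers close. It gives the time, the measured TCP pose, the force, the opening and the grip force at its end, in the units of the state.
- robot.observe(): the state, without advancing time (a new reading comes with each control period).
- robot.read_camera(name): name is "side" or "top" or "wrist"; returns the picture (420x560x3 uint8, red, green, blue); there is no depth.
- robot.camera_model(name): a dict with "camera_matrix" (3x3 intrinsics, pixels), "position" and "attitude" of the camera in the world; the wrist camera has in their place "mount" (4x4, takes a point from camera to tool coordinates, whose origin is the TCP and whose axes are the flange's). Camera axes: x right, y down, z forward; pixel columns grow to the right and rows downward; lengths in m; the calibration is good to about 2 mm. The wrist camera is an equidistant fisheye: a pixel r from the principal point sees the ray r / f radians off the axis. A picture is of the moment at which its call begins: read the wrist's pose just before it. camera_model takes no time and is no camera call.
- robot.hand_in(): hands the job in; it is judged then, once.
The state is a dict: "time": time; "qpos": joint angles; "qvel": joint speeds; "joint_efforts": joint torques, N m; "tool_pos": TCP position; "tool_rot": TCP orientation; "contact_force": force on the tool from outside, world axes, zero at the start; "torque": the same for the moment, N m; "opening": finger opening in m; "grip_force": force on a finger pad.
Only numpy, scipy, OpenCV 4.12 (cv2) and the standard library are available. Lean on these libraries where they do the work, as an engineer would, in place of code of your own. Each camera call takes 0.05 s, during which the arm holds its last target. There are 200 camera calls.

## Task

An adjustable wrench lies with its mouth, opened too wide, round the centre nut of the grey mounting plate. Roll the wrench's worm until the jaws just fit the nut without play, then push the handle clockwise (seen from above) so that the nut is tightened by an eighth of a turn, 45 degrees, and leave the wrench fitted on the nut. Work the jaw by its worm and the nut by the wrench, not with the fingers, and leave the other things on the bench where they are.

Things in the scene. Friction and masses are not known exactly. Their poses are not given: they have to be found in the camera images.
- mount_plate: grey plate 140 x 130 x 18 mm fixed on the worktop, top face 18 mm above it; origin at the centre of its underside, below the nut's axis; z up. The nut stands at its centre, and it has flat screw heads at its corners. To the robot's right of it a microscope stands 0.47 m high, its eyepieces reaching to x = 0.41 m between y = -0.18 and -0.37: swing past it close to the base or above
- nut_top (a point): centre of the top face of the plain steel hexagon nut at the middle of the plate: nut 24 mm across flats, 27.7 mm across corners, 14 mm high; top face 32 mm above the worktop; a threaded stud of 15.6 mm diameter stands 3 mm above it. The nut turns about this vertical axis, stiffly (0.12 N m)
- nut (a joint): turning angle of the nut in rad, 0 at the start, growing clockwise seen from above (tightening); an eighth of a turn is 0.785. There is no stop near it (limits -0.5 and 1.5)
- wrench: loose steel adjustable wrench 175 mm long, 0.43 kg, flat on the plate, its mouth round the nut. Origin on its underside, mid-mouth when set to 24 mm; x along the handle away from the nut, y to the fixed jaw (face y = 12 mm), z up. Throat x = 16, jaw tips x = -12; head to x = 60, 60 wide, 16 thick. At the start the handle points to the robot's left (+y), up to 35 degrees towards the robot
- jaw (a joint): travel of the movable jaw towards the fixed jaw in m; mouth width = 0.034 minus this: 0.010 fits the nut (24 mm), about -0.002 to 0.005 at the start. The worm moves it (2 mm per rad of worm) and it stays where it is left; once the jaws are tight on the nut the worm goes no further
- worm (a joint): angle of the worm in rad, growing as the mouth closes (jaw travel = 0.002 m x this angle); needs 0.03 N m, so about 3 N along its rim, got by pressing on its top with a fingertip with about 5 to 10 N and stroking
- worm_top (a point): top of the worm, a knurled roller 20 mm in diameter, 20 long, in the head's window (wrench x = 34, y = -12, z = 20.5 mm); 4.5 mm above the head and higher than nut and stud, so a flat fingertip can stroke it from above. Its axis is along the wrench's y; stroking its top along the wrench's -x (handle towards nut) closes the mouth, 2 mm per 10 mm of stroke without slip
- wrench_grip (a point): point inside the handle 135 mm from the mouth (wrench x = 135, z = 7.5 mm), beyond the plate's edge. The handle spans x 60 to 163 mm, is 20 to 24 mm wide and lies 20 to 31 mm above the worktop. Push it sideways here, towards the wrench's -y to tighten, with a fingertip reaching to about 10 mm above the worktop; takes 1 to 3 N
- vial_a: bystander: clear vial with white cap, 30 mm wide, 58 mm high, beyond the plate
- cream_pot: bystander: small white open pot, 46 mm wide, 41 mm high, beyond the plate
- vial_short: bystander: short clear vial with white cap, 27 mm wide, 46 mm high, to the right of the plate
- eraser: bystander: eraser 20 x 46 x 12 mm, to the right near the table's edge
- white_cap: bystander: round white cap, 33 mm wide, 13 mm high, to the right near the table's edge

How it is judged:
On the way, in this order (a step that is already met when the one before it is completed fails the run):
1. the jaws fit the nut: mouth under 25.2 mm (joint jaw above 0.0088), the nut not yet turned more than 0.15 rad either way (value of joint jaw above 0.0088 m and value of joint nut between -0.15 and 0.15 rad and horizontal distance between wrench and nut_top below 0.006 m), for 0.2 s.
2. the nut is turned clockwise by more than 0.575 rad with the wrench on it (value of joint nut above 0.575 rad and horizontal distance between wrench and nut_top below 0.008 m), for 0.1 s.
At the end, for the whole second after the job is handed in: the nut stands 0.575 to 0.995 rad (45 degrees within 12) clockwise of its start, the wrench still lies flat on the plate (within 4 mm of its height, tilt under 0.1 rad) with its mouth set to the nut (under 25.6 mm) and round it (origin within 8 mm of the nut's axis), at rest (all of step 2 and value of joint nut below 0.995 rad and value of joint jaw above 0.0084 m and z of wrench in the frame of mount_plate below 0.022 m and angle between wrench's own z axis and vertical below 0.1 rad and linear speed of wrench below 0.02 m/s); the robot touches nothing.
It fails at once if the nut is turned the wrong way by more than 0.2 rad (value of joint nut below -0.2 rad).
It fails at once if the fingers push the nut itself with more than 3 N (contact force between the fingers and nut above 3 N).
It fails at once if the fingers push the movable jaw itself with more than 5 N (contact force between the fingers and jaw above 5 N).
It fails at once if a bystander is moved more than 30 mm (distance of any of vial_a, cream_pot, vial_short, eraser, white_cap from where it was at the start of the episode above 0.03 m).
It also fails if it takes over 70 s, if anything falls off the work surface, if the arm or the gripper's body presses on something with over 40 N, if the wrist force passes 120 N, or if a joint passes its speed limit or range.

## Working session

There is one attempt and no reset: what is moved stays moved. The work goes in short steps, Python scripts to look and compute and a shell command to move; the robot and the scene stay as the last step left them, time stands still between calls to the robot, and variables do not carry over. Pictures are saved under pics/ and viewed, at most 10 in all, crops included, and the job is handed in when it is done.

```bash
mkdir -p pics; python3 - <<'E'
from cell import robot
import cv2,numpy as np
s=robot.observe();print({k:np.round(v,3).tolist() for k,v in s.items()})
for n in("top","side"):
    m=robot.camera_model(n);print(n,{k:np.round(v,4).tolist() for k,v in m.items()})
    cv2.imwrite(f"pics/{n}0.png",robot.read_camera(n)[:,:,::-1])
m=robot.camera_model("wrist");print({k:np.round(v,4).tolist() for k,v in m.items()})
print(robot.nose_length)
E
```

```text
{'time': 0.0, 'qpos': [-1.348, 0.343, 1.525, 0.0, 1.275, -0.146], 'qvel': [0.001, -0.0, 0.001, -0.001, -0.001, 0.0], 'joint_efforts': [0.002, -43.124, -24.422, 0.072, 0.056, -0.0], 'tool_pos': [0.189, -0.489, 0.234], 'tool_rot': [-3.14, -0.0, 0.369], 'contact_force': [0.009, -0.733, 0.281], 'torque': [-0.05, -0.043, 0.042], 'grip_force': 0.0, 'opening': 0.092}
top {'camera_matrix': [[490.679, 0.0, 284.7448], [0.0, 490.679, 208.543], [0.0, 0.0, 1.0]], 'position': [0.3003, -0.0015, 1.1251], 'attitude': [-2.9264, 0.0037, -1.4974]}
side {'camera_matrix': [[383.5726, 0.0, 277.4524], [0.0, 383.5726, 206.2743], [0.0, 0.0, 1.0]], 'position': [0.414, -0.6365, 0.5556], 'attitude': [-2.2241, 0.0046, -0.1478]}
{'camera_matrix': [[325.1923, 0.0, 278.4956], [0.0, 325.1923, 205.2453], [0.0, 0.0, 1.0]], 'mount': [[0.0003, -0.9633, -0.2683, 0.0726], [1.0, 0.0001, 0.0006, 0.0016], [-0.0005, -0.2683, 0.9633, -0.1508], [0.0, 0.0, 0.0, 1.0]]}
0.008
```

View pics/top0.png

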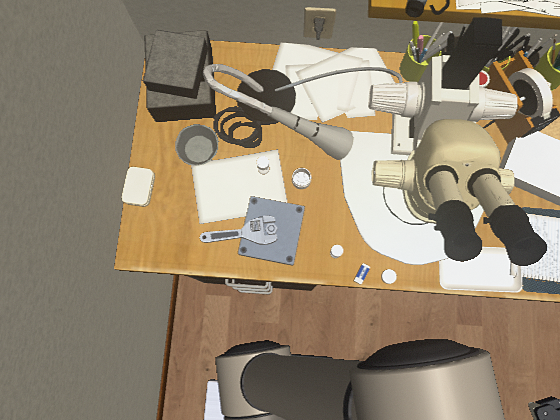

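```bash
cat > h.py <<'E'
from cell import robot
import cv2,numpy as np
from scipy.spatial.transform import Rotation as R
def ray(n,uv,z):
    m=robot.camera_model(n);K=m["camera_matrix"];Rm=R.from_euler("xyz",m["attitude"]).as_matrix()
    d=Rm@np.linalg.solve(K,[uv[0],uv[1],1]);p=np.array(m["position"]);return p+d*(z-p[2])/d[2]
def proj(n,P):
    m=robot.camera_model(n);Rm=R.from_euler("xyz",m["attitude"]).as_matrix()
    c=np.array(m["camera_matrix"])@(Rm.T@(np.array(P)-m["position"]));return c[:2]/c[2]
def wrist_pose(s):
    m=np.array(robot.camera_model("wrist")["mount"]);T=np.eye(4)
    T[:3,:3]=R.from_euler("xyz",s["tool_rot"]).as_matrix();T[:3,3]=s["tool_pos"];return T@m
def wproj(s,P):
    K=np.array(robot.camera_model("wrist")["camera_matrix"]);T=wrist_pose(s)
    c=T[:3,:3].T@(np.array(P)-T[:3,3]);th=np.arctan2(np.hypot(c[0],c[1]),c[2]);k=K[0,0]*th/np.hypot(c[0],c[1])
    return np.array([c[0]*k+K[0,2],c[1]*k+K[1,2]])
def wray(s,uv,z):
    K=np.array(robot.camera_model("wrist")["camera_matrix"]);T=wrist_pose(s)
    d=np.array([uv[0]-K[0,2],uv[1]-K[1,2]])/K[0,0];r=np.hypot(*d)
    v=T[:3,:3]@np.r_[d/r*np.sin(r),np.cos(r)];return T[:3,3]+v*(z-T[2,3])/v[2]
E
python3 - <<'E'
from h import *
im=cv2.imread("pics/top0.png")[185:285,190:320]
cv2.imwrite("pics/top0c.png",cv2.resize(im,None,fx=6,fy=6,interpolation=cv2.INTER_CUBIC))
E
```

```text
(no output)
```

View pics/top0c.png

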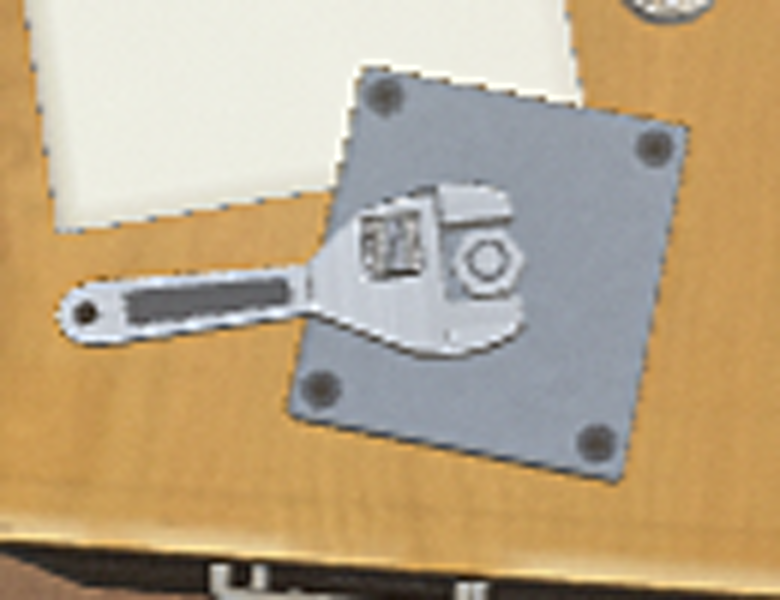

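```bash
python3 - <<'E'
from h import *
f=lambda a,z:ray("top",(190+(a[0]+.5)/6-.5,185+(a[1]+.5)/6-.5),z)
C=[f(a,.018) for a in((363,68),(688,127),(618,480),(290,412))]
print(np.round(C,4),np.mean(C,0),[np.linalg.norm(C[i]-C[i-1]) for i in range(4)])
nut=f((487,258),.034);w=f((392,245),.0385);e=f((85,313),.032)
print(nut,w,e)
h0=f((300,288),.030);hm=f((207,300),.03);print(h0,hm)
# hypothesis: wrench origin/yaw from handle axis
for a in(e,hm): print(np.degrees(np.arctan2(*(a-h0)[1::-1])))
print(np.linalg.norm((e-nut)[:2]),np.linalg.norm((w-nut)[:2]))
E
```

```text
[[ 0.5654  0.1029  0.018 ]
 [ 0.5512 -0.0241  0.018 ]
 [ 0.4137 -0.0067  0.018 ]
 [ 0.4302  0.1186  0.018 ]] [0.49012451 0.04764127 0.018     ] [np.float64(0.13609058225994627), np.float64(0.12780832496987315), np.float64(0.13858091240024936), np.float64(0.12637831222434023)]
[0.49165676 0.04832484 0.034     ] [0.49320993 0.0840536  0.0385    ] [0.46012824 0.19734928 0.032     ]
[0.47579501 0.11788835 0.03      ] [0.46868897 0.15240272 0.03      ]
101.15356159362258
101.63384674018134
0.15232310917023784 0.0357625032969644
```

The picture shows the nut at crop pixel (487,258), the worm at (392,245), and the handle running to (85,313). The nut is at about (0.491, 0.048), and the wrench yaw is about 101°, which is 11° towards the robot. The plate measures 137 x 127 mm, matching the stated size to within 3 mm. I'll swing in close to the base with the fingers shut.

```bash
python3 -m jog '[[[-1,0.02,-0.035,0,0.035],[-1,0.04,-0.07,0,0.07],[-1,0.06,-0.105,0,0.105],[-1,0.08,-0.14,0,0.14],[-1,0.1,-0.175,0,0.172]]]' 20; python3 -c "
from cell import robot
print(robot.observe()['tool_pos'],robot.observe()['tool_rot'])"
```

```text
time: 0.52
tool_pos: [0.2192, -0.2884, 0.2342]
tool_rot: [-3.141, 0.0, 0.194]
contact_force: [1.6, 0.1, 0.3]
opening: 0.0631
grip_force: 0.0
[ 0.21922716 -0.28835894  0.23424183] [-3.14074045e+00  4.79445353e-05  1.94316714e-01]
```

```bash
python3 -m jog '[[[-1,0.03,-0.024,0,0],[-1,0.058,-0.046,0,0],[-1,0.086,-0.07,0,0],[-1,0.112,-0.1,0,0],[-1,0.138,-0.13,0,0]]]'
```

```text
time: 0.93
tool_pos: [0.3299, -0.1343, 0.2347]
tool_rot: [3.141, -0.0, 0.196]
contact_force: [0.3, -0.2, -1.0]
opening: 0.0297
grip_force: 0.0
```

```bash
python3 -m jog '[[[-1,0.026,-0.032,0,0],[-1,0.052,-0.064,0,0],[-1,0.078,-0.096,0,0],[-1,0.104,-0.128,0,0],[-1,0.13,-0.16,0,0]]]'; python3 -m jog '[[[-1,0,-0.01,-0.02,0],[-1,0,-0.01,-0.02,0],[-1,0,-0.01,-0.02,0]]]'; python3 - <<'E'
from h import *
s=robot.observe();print(s["tool_pos"],s["tool_rot"],s["contact_force"],s["opening"])
im=robot.read_camera("wrist")[:,:,::-1];cv2.imwrite("pics/w1.png",im)
for P in((.491,.048,.035),(.4932,.0841,.0385),(.4687,.1524,.03),(s["tool_pos"]+[0,0,-.008])): print(wproj(s,P))
E
```

```text
time: 1.35
tool_pos: [0.4259, 0.0486, 0.2346]
tool_rot: [3.141, 0.0, 0.197]
contact_force: [0.3, -1.4, 0.5]
opening: 0.0007
grip_force: 0.0
time: 1.6
tool_pos: [0.4238, 0.0567, 0.2548]
tool_rot: [3.141, -0.001, 0.199]
contact_force: [0.0, -0.2, -0.2]
opening: 0.0008
grip_force: 0.0
[0.42376975 0.05670562 0.25478976] [ 3.14101999e+00 -6.89655016e-04  1.99046717e-01] [ 0.02230856 -0.21826363 -0.16166236] 0.0007689669153901298
[296.21072453 124.78991175]
[265.10882859 116.59309997]
[203.97254738 127.02244552]
[275.47334322 256.86429371]
```

View pics/w1.png

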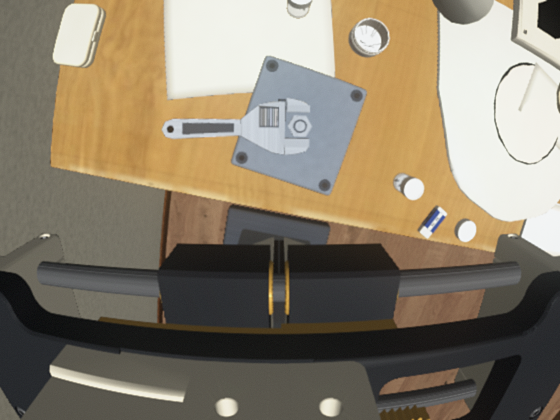

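Wrist view: nut at (300,126), worm at (268,117), about 4 px from the prediction. I'll zoom in on the wrench and the fingertips.

```bash
python3 - <<'E'
from h import *
im=cv2.imread("pics/w1.png")
a=cv2.resize(im[80:175,155:355],(800,380),interpolation=cv2.INTER_CUBIC)
b=cv2.resize(im[235:335,150:410],(572,220),interpolation=cv2.INTER_CUBIC);b=cv2.convertScaleAbs(b,alpha=3,beta=20)
o=np.zeros((600,800,3),np.uint8);o[:380]=a;o[380:,:572]=b
cv2.imwrite("pics/w1c.png",o)
E
```

```text
(no output)
```

View pics/w1c.png

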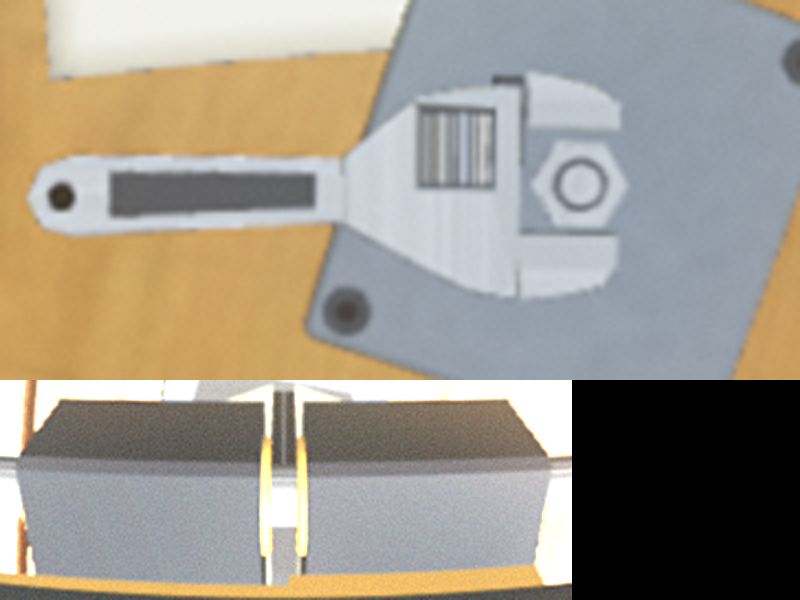

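```bash
python3 - <<'E'
from h import *
T=np.array(robot.camera_model("wrist")["mount"]);K=np.array(robot.camera_model("wrist")["camera_matrix"])
def tp(p):
    c=T[:3,:3].T@(np.array(p)-T[:3,3]);th=np.arctan2(np.hypot(c[0],c[1]),c[2]);k=K[0,0]*th/np.hypot(c[0],c[1]);return np.round([c[0]*k+K[0,2],c[1]*k+K[1,2]])
for z in(.008,-.011,-.03,-.058,-.08):
    print(z,[tp((x,y,z)).tolist() for x in(-.0095,.0095,.0375) for y in(0,.019,.095)])
from h import *
s=dict(tool_pos=np.array([0.42376975,0.05670562,0.25478976]),tool_rot=[3.14101999,-6.89655e-4,.199046717])
f=lambda a,z:wray(s,(155+(a[0]+.5)/4-.5,80+(a[1]+.5)/4-.5),z)
for n,a,z in(("nut",(581,184),.035),("worm",(456,146),.0385),("wormL",(418,146),.034),("wormR",(494,146),.034),("jaw",(575,130),.034),("fix",(575,235),.034),("throat",(520,190),.034),("hole",(61,197),.031),("neck",(330,190),.031),("grip",(212,194),.031)): print(n,f(a,z))
E
```

```text
0.008 [[276.0, 273.0], [310.0, 272.0], [436.0, 267.0], [275.0, 240.0], [312.0, 240.0], [441.0, 237.0], [275.0, 188.0], [313.0, 188.0], [448.0, 190.0]]
-0.011 [[275.0, 290.0], [314.0, 290.0], [450.0, 282.0], [275.0, 255.0], [315.0, 255.0], [457.0, 250.0], [275.0, 198.0], [318.0, 198.0], [465.0, 198.0]]
-0.03 [[275.0, 312.0], [318.0, 311.0], [466.0, 300.0], [275.0, 274.0], [320.0, 274.0], [475.0, 266.0], [274.0, 210.0], [323.0, 210.0], [486.0, 209.0]]
-0.058 [[274.0, 353.0], [325.0, 352.0], [495.0, 331.0], [274.0, 312.0], [329.0, 311.0], [507.0, 294.0], [273.0, 235.0], [335.0, 235.0], [524.0, 229.0]]
-0.08 [[273.0, 397.0], [333.0, 395.0], [521.0, 362.0], [273.0, 354.0], [340.0, 353.0], [538.0, 322.0], [272.0, 268.0], [349.0, 267.0], [562.0, 251.0]]
nut [0.49092828 0.04374487 0.035     ]
worm [0.49447073 0.08035059 0.0385    ]
wormL [0.49241874 0.09102831 0.034     ]
wormR [0.49655283 0.06996291 0.034     ]
jaw [0.50568858 0.0484876  0.034     ]
fix [0.47625056 0.04234208 0.034     ]
throat [0.48569429 0.06026064 0.034     ]
hole [0.46008915 0.19343443 0.031     ]
neck [0.47529707 0.11366546 0.031     ]
grip [0.46821359 0.14763635 0.031     ]
```

The jaw gap shows as 105 px against 88 px for the nut, so the mouth is about 29 mm wide. The tool y axis is parallel to the handle. Next I'll descend above the worm, biased towards the handle side.

```bash
python3 -m jog '[[[-1,0.018,-0.005,0.035,0],[-1,0.036,-0.01,0.07,0],[-1,0.054,-0.015,0.105,0],[-1,0.074,-0.019,0.14,0],[-1,0.074,-0.019,0.17,0]]]'; python3 -m jog '[[[-1,0,0,0.02,0],[-1,0,0,0.025,0],[-1,0,0,0.025,0],[-1,0,0,0.025,0]]]'; python3 - <<'E'
from h import *
cv2.imwrite("pics/side1.png",cv2.resize(robot.read_camera("side"),None,fx=1,fy=1)[:,:,::-1])
s=robot.observe();print(s["tool_pos"],s["contact_force"])
for P in((.491,.046,.035),(.494,.082,.0385),s["tool_pos"]-[0,0,.008]): print(proj("side",P))
E
```

```text
time: 2.07
tool_pos: [0.4944, 0.0885, 0.0821]
tool_rot: [3.141, -0.001, 0.195]
contact_force: [-0.3, -1.0, 0.1]
opening: 0.0002
grip_force: 0.0
time: 2.4
tool_pos: [0.4928, 0.0884, 0.0604]
tool_rot: [3.141, -0.001, 0.195]
contact_force: [0.2, 0.2, 0.8]
opening: 0.0005
grip_force: 0.0
[0.49327337 0.08858521 0.06099903] [-7.54221423e-04  8.04565761e-01  6.41381918e-01]
[267.69467438 204.60409973]
[266.97069983 193.99354821]
[266.16522796 187.26200933]
```

```bash
python3 - <<'E'
from h import *
im=cv2.imread("pics/side1.png")[130:250,190:350];cv2.imwrite("pics/side1c.png",cv2.resize(im,None,fx=5,fy=5,interpolation=cv2.INTER_CUBIC))
E
```

```text
(no output)
```

View pics/side1c.png

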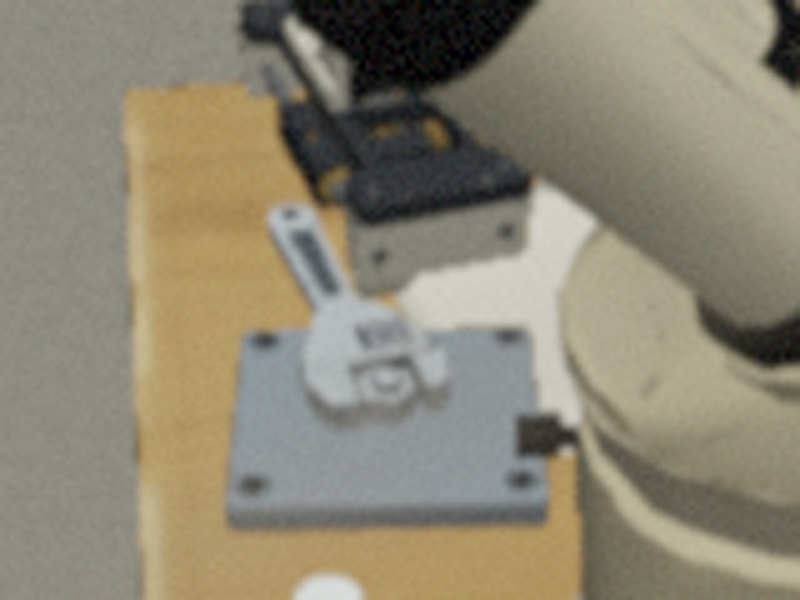

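The side view shows the worm at about (267,197) and the nut at about (267,206). Both agree with my estimate within 3 px. The fingertips are hidden behind the gripper's end plate. I'll go down to touch the worm.

```bash
python3 -m jog '[[[-1,0,0,0.006,0],[-1,0,0,0.012,0],[-1,0,0,0.012,0]]]'; python3 -m jog '[[[-1,0,0,0.001,0],[-1,0,0,0.002,0],[-1,0,0,0.002,0]]]'
```

```text
time: 2.7
tool_pos: [0.4922, 0.0892, 0.0474]
tool_rot: [3.142, 0.0, 0.197]
contact_force: [-0.7, 1.3, -0.1]
opening: 0.0004
grip_force: 0.0
time: 2.95
tool_pos: [0.4927, 0.0893, 0.0459]
tool_rot: [3.141, -0.0, 0.197]
contact_force: [-0.6, 0.6, 1.8]
opening: 0.0004
grip_force: 0.8
```

```bash
python3 -m jog '[[[-1,0,0,0.0005,0],[-1,0,0,0.001,0],[-1,0,0,0.001,0]]]'
```

```text
time: 3.2
tool_pos: [0.4928, 0.0894, 0.0454]
tool_rot: [3.141, -0.001, 0.197]
contact_force: [-1.5, -0.0, 7.6]
opening: 0.0005
grip_force: 3.7
```

```bash
python3 -m jog '[[[-1,0,0.003,0.0002,0],[-1,0,0.006,0.0002,0],[-1,0,0.009,0.0002,0],[-1,0,0.012,0.0002,0],[-1,0,0.015,0.0002,0]]]'
```

```text
time: 3.62
tool_pos: [0.4957, 0.075, 0.0457]
tool_rot: [-3.141, -0.001, 0.197]
contact_force: [-0.4, 1.0, 2.3]
opening: 0.0005
grip_force: 1.0
```

```bash
python3 -m jog '[[[-1,0,0,-0.004,0],[-1,0,-0.009,-0.006,0],[-1,0,-0.019,-0.004,0],[-1,0,-0.019,0.0005,0],[-1,0,-0.019,0.001,0]]]';  python3 -m jog '[[[-1,0,0.003,0.0005,0],[-1,0,0.006,0.001,0]]]';python3 -m jog '[[[-1,0,0.003,0.0003,0],[-1,0,0.006,0.0003,0]]]';python3 -m jog '[[[-1,0,0.003,0,0],[-1,0,0.006,0,0]]]'
```

```text
time: 4.03
tool_pos: [0.4909, 0.0941, 0.0426]
tool_rot: [-3.141, 0.002, 0.199]
contact_force: [-1.1, 0.3, 0.1]
opening: 0.0005
grip_force: 0.0
time: 4.2
tool_pos: [0.4924, 0.0888, 0.0426]
tool_rot: [-3.139, 0.001, 0.196]
contact_force: [-7.3, 21.7, 17.6]
opening: 0.0005
grip_force: 14.5
time: 4.37
tool_pos: [0.4934, 0.0854, 0.0442]
tool_rot: [-3.135, -0.001, 0.194]
contact_force: [-10.7, 26.8, 36.5]
opening: 0.0
grip_force: 23.0
time: 4.53
tool_pos: [0.4957, 0.0786, 0.046]
tool_rot: [-3.138, -0.004, 0.196]
contact_force: [-9.7, 10.7, 39.8]
opening: 0.0004
grip_force: 20.2
```

```bash
python3 -m jog '[[[-1,0,0,-0.02,0],[-1,0,0,-0.05,0],[-1,-0.03,0,-0.08,0],[-1,-0.055,0,-0.11,0],[-1,-0.07,0,-0.145,0]]]'; python3 -m jog '[[[-1,0,0,0,0],[-1,0,0,0,0]]]'; python3 - <<'E'
from h import *
s=robot.observe();im=robot.read_camera("wrist")[:,:,::-1];cv2.imwrite("pics/w2.png",im)
print(s["tool_pos"],s["tool_rot"][2]);u=wproj(s,(.485,.09,.034)).astype(int);print(u)
c=im[u[1]-65:u[1]+65,u[0]-87:u[0]+87];print(c.shape)
cv2.imwrite("pics/w2c.png",cv2.resize(c,(783,585),interpolation=cv2.INTER_CUBIC))
E
```

```text
time: 4.95
tool_pos: [0.4235, 0.0612, 0.1872]
tool_rot: [-3.141, 0.004, 0.197]
contact_force: [0.9, -0.5, 0.2]
opening: 0.0004
grip_force: 0.0
time: 5.12
tool_pos: [0.4273, 0.0613, 0.1891]
tool_rot: [3.14, -0.005, 0.196]
contact_force: [-0.3, -0.0, -1.2]
opening: 0.0009
grip_force: 0.0
[0.42727403 0.06125254 0.18905869] 0.19618530438094184
[258 129]
(130, 174, 3)
```

View pics/w2c.png

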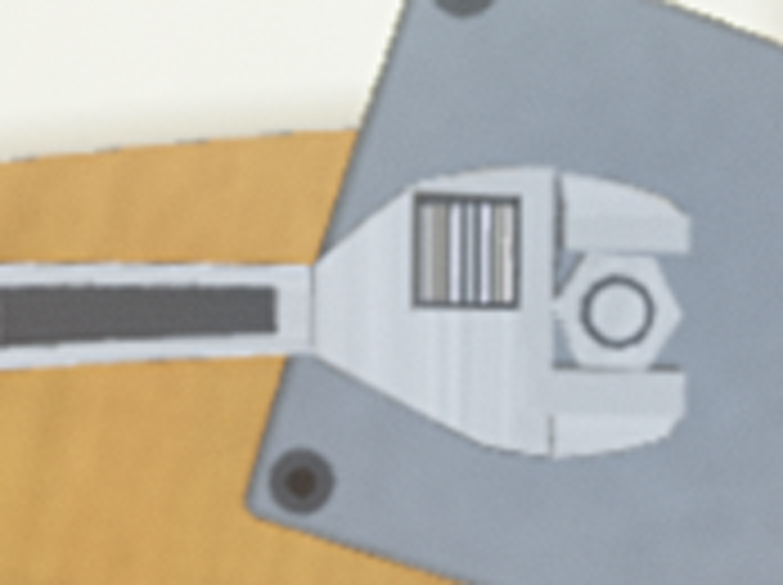

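The mouth is now nearly closed: jaw face at row 252, fixed face at 368, nut spanning 258–365, which gives about 26 mm. The throat touches the nut's corner. The worm is at (467,250). It needs about 10 mm more stroke.

```bash
python3 - <<'E'
from h import *
s=dict(tool_pos=np.array([0.42727403,0.06125254,0.18905869]),tool_rot=[3.14,-.005,.1962])
f=lambda a,z:wray(s,(258-87+(a[0]+.5)/4.5-.5,129-65+(a[1]+.5)/4.5-.5),z)
for a,z in(((467,250),.034),((467,250),.0385),((617,312),.035),((313,308),.031)):print(f(a,z))
w=f((467,250),.036);t=robot.observe();print(t["tool_pos"])
Rm=R.from_euler("xyz",t["tool_rot"]).as_matrix();print(Rm.T@(np.r_[w[:2],.06]-t["tool_pos"]))
E
```

```text
[0.49709629 0.07708366 0.034     ]
[0.49711345 0.07703917 0.0385    ]
[0.49065469 0.04406167 0.035     ]
[0.47903408 0.10662245 0.031     ]
[0.42690205 0.06141779 0.18764983]
[ 0.07167095 -0.00175343  0.12778021]
```

```bash
python3 -m jog '[[[-1,0.03,-0.003,0.03,0],[-1,0.055,-0.006,0.06,0],[-1,0.072,-0.0085,0.095,0],[-1,0.072,-0.0085,0.125,0],[-1,0.072,-0.0085,0.132,0]]]'; python3 -m jog '[[[-1,0,0,0.003,0],[-1,0,0,0.006,0],[-1,0,0,0.008,0],[-1,0,0,0.008,0]]]'
```

```text
time: 5.58
tool_pos: [0.4924, 0.0842, 0.0489]
tool_rot: [-3.14, 0.011, 0.197]
contact_force: [-1.6, -1.5, 0.3]
opening: 0.0002
grip_force: 0.0
time: 5.92
tool_pos: [0.4961, 0.0842, 0.0483]
tool_rot: [3.141, -0.002, 0.197]
contact_force: [-0.6, 0.4, 1.3]
opening: 0.0007
grip_force: 0.0
```

```bash
python3 -m jog '[[[-1,0,0,0.001,0],[-1,0,0,0.002,0],[-1,0,0,0.0025,0],[-1,0,0,0.0025,0]]]'
```

```text
time: 6.25
tool_pos: [0.4963, 0.0842, 0.0462]
tool_rot: [3.141, -0.003, 0.197]
contact_force: [-2.4, 0.4, 8.2]
opening: 0.0006
grip_force: 4.0
```

8 N on the worm. Stroke it, adding depth as it goes.

```bash
for i in 1; do python3 -m jog '[[[-1,0,0.002,0.0003,0],[-1,0,0.004,0.0003,0]]]'; done; python3 -m jog '[[[-1,0,0.002,0.0003,0],[-1,0,0.003,0.0003,0]]]'; python3 -m jog '[[[-1,0,0.002,0.0001,0],[-1,0,0.003,0.0002,0]]]'; python3 -m jog '[[[-1,0,0.002,0.0001,0],[-1,0,0.003,0.0001,0]]]'
```

```text
time: 6.42
tool_pos: [0.4969, 0.0812, 0.0464]
tool_rot: [-3.141, -0.003, 0.197]
contact_force: [-3.5, 4.4, 15.9]
opening: 0.0006
grip_force: 7.6
time: 6.58
tool_pos: [0.4975, 0.0786, 0.0464]
tool_rot: [-3.14, -0.003, 0.196]
contact_force: [-3.7, 8.8, 17.2]
opening: 0.0004
grip_force: 8.1
time: 6.75
tool_pos: [0.498, 0.0767, 0.0463]
tool_rot: [-3.139, -0.004, 0.196]
contact_force: [-4.1, 15.6, 18.8]
opening: 0.0004
grip_force: 9.7
time: 6.92
tool_pos: [0.4992, 0.0727, 0.0459]
tool_rot: [-3.141, -0.004, 0.197]
contact_force: [-1.1, 3.3, 6.0]
opening: 0.0004
grip_force: 2.8
```

The lateral force rose to 15.6 N before it slipped, so the jaws look tight. I'll do one confirming stroke, then look.

```bash
python3 -m jog '[[[-1,0,0,-0.006,0],[-1,0,-0.006,-0.006,0],[-1,0,-0.01,-0.002,0],[-1,0,-0.01,0.0006,0],[-1,0,-0.01,0.0008,0]]]'; python3 -m jog '[[[-1,0,0.002,0.0003,0],[-1,0,0.004,0.0003,0]]]';python3 -m jog '[[[-1,0,0.002,0,0],[-1,0,0.004,0,0]]]'; python3 -m jog '[[[-1,0,0,-0.02,0],[-1,0,0,-0.05,0],[-1,-0.03,0,-0.08,0],[-1,-0.055,0,-0.11,0],[-1,-0.07,0,-0.14,0]]]'; python3 -m jog '[[[-1,0,0,0,0],[-1,0,0,0,0]]]'; python3 - <<'E'
from h import *
s=robot.observe();im=robot.read_camera("wrist")[:,:,::-1];cv2.imwrite("pics/w3.png",im)
print(s["tool_pos"].tolist(),s["tool_rot"].tolist());u=wproj(s,(.485,.09,.034)).astype(int);print(u)
c=im[u[1]-65:u[1]+65,u[0]-87:u[0]+87];print(c.shape)
cv2.imwrite("pics/w3c.png",cv2.resize(c,(783,585),interpolation=cv2.INTER_CUBIC))
E
```

```text
time: 7.33
tool_pos: [0.4969, 0.0823, 0.0458]
tool_rot: [3.141, -0.003, 0.197]
contact_force: [-8.4, 2.1, 34.6]
opening: 0.0005
grip_force: 17.5
time: 7.5
tool_pos: [0.4974, 0.0798, 0.046]
tool_rot: [-3.139, -0.004, 0.196]
contact_force: [-9.3, 15.0, 37.9]
opening: 0.0009
grip_force: 19.3
time: 7.67
tool_pos: [0.498, 0.0775, 0.046]
tool_rot: [-3.137, -0.004, 0.195]
contact_force: [-9.0, 24.4, 38.3]
opening: 0.0004
grip_force: 18.7
time: 8.08
tool_pos: [0.4259, 0.06, 0.1829]
tool_rot: [-3.141, 0.004, 0.197]
contact_force: [0.2, -0.1, 0.5]
opening: 0.0005
grip_force: 0.0
time: 8.25
tool_pos: [0.4293, 0.06, 0.1839]
tool_rot: [3.141, -0.003, 0.197]
contact_force: [0.4, -0.1, -0.7]
opening: 0.0006
grip_force: 0.0
[0.4292667174752434, 0.05996921275567153, 0.18385793749550317] [3.1406661947860117, -0.003420649704215517, 0.1968456425564573]
[256 130]
(130, 174, 3)
```

View pics/w3c.png

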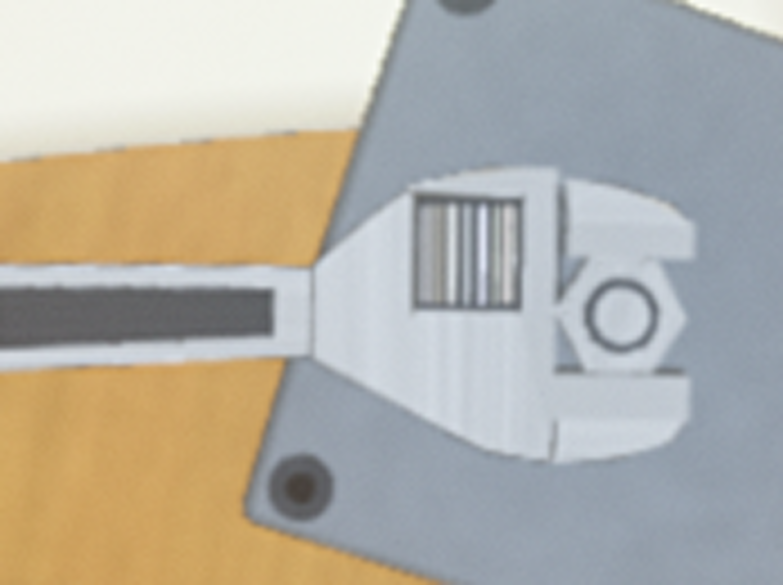

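```bash
python3 - <<'E'
from h import *
from scipy.signal import find_peaks
S={"w1":([0.42376975,0.05670562,0.25478976],[3.14102,-.0007,.19905]),"w2":([0.42727403,0.06125254,0.18905869],[3.14,-.005,.1962]),"w3":([0.42926672,0.05996921,0.18385794],[3.14067,-.00342,.19685])}
x=np.array([-.196,.981]);y=np.array([-.981,-.196]);n0=np.array([.4908,.0441])
for k,(p,r) in S.items():
    s=dict(tool_pos=np.array(p),tool_rot=r);g=cv2.cvtColor(cv2.imread(f"pics/{k}.png"),cv2.COLOR_BGR2GRAY).astype(np.float32)
    t=np.arange(-.02,.0201,.0002)
    for lab,xs in(("tips",np.arange(-.010,-.0075,.0005)),("mid",np.arange(-.003,.0031,.001))):
        P=np.array([[wproj(s,np.r_[n0+a*x+b*y,.034]) for b in t] for a in xs]).astype(np.float32)
        pr=cv2.remap(g,P[...,0],P[...,1],cv2.INTER_CUBIC).mean(0)
        d=np.gradient(pr);i,_=find_peaks(abs(d),height=1.0)
        print(k,lab,[(round(t[j]*1e3,1),round(float(d[j]),1)) for j in i])
E
```

```text
w1 tips [(np.float64(-16.8), -3.5), (np.float64(-15.8), -4.3), (np.float64(-11.2), 1.4), (np.float64(-10.0), 2.1), (np.float64(-8.8), 2.2), (np.float64(-7.8), 2.2), (np.float64(-6.6), 1.5), (np.float64(-4.4), -1.0), (np.float64(-3.0), -2.4), (np.float64(1.4), 1.2), (np.float64(2.6), 1.3), (np.float64(6.0), -1.2), (np.float64(7.2), -1.7), (np.float64(8.2), -1.9), (np.float64(9.6), -2.0), (np.float64(10.6), -1.9), (np.float64(11.8), -1.9), (np.float64(13.2), -3.1), (np.float64(14.8), 9.1)]Traceback (most recent call last):
  File "<stdin>", line 9, in <module>
  File "h.py", line 14, in wproj
    K=np.array(robot.camera_model("wrist")["camera_matrix"]);T=wrist_pose(s)
                                                               ~~~~~~~~~~^^^
  File "h.py", line 11, in wrist_pose
    m=np.array(robot.camera_model("wrist")["mount"]);T=np.eye(4)
               ~~~~~~~~~~~~~~~~~~^^^^^^^^^
ValueError: time passes only in moves, steps and waits
```

```bash
sed -i 's/^import cv2/import functools,cv2/; s/robot.camera_model(/cm(/' h.py; sed -i '3a cm=functools.lru_cache(None)(lambda n: robot.camera_model(n))' h.py; python3 - <<'E'
from h import *
from scipy.signal import find_peaks
S={"w1":([0.42376975,0.05670562,0.25478976],[3.14102,-.0007,.19905]),"w2":([0.42727403,0.06125254,0.18905869],[3.14,-.005,.1962]),"w3":([0.42926672,0.05996921,0.18385794],[3.14067,-.00342,.19685])}
x=np.array([-.196,.981]);y=np.array([-.981,-.196]);n0=np.array([.4908,.0441])
for k,(p,r) in S.items():
    s=dict(tool_pos=np.array(p),tool_rot=r);g=cv2.cvtColor(cv2.imread(f"pics/{k}.png"),cv2.COLOR_BGR2GRAY).astype(np.float32)
    t=np.arange(-.02,.0201,.0002)
    for lab,xs in(("tips",np.arange(-.009,-.0075,.0005)),("mid",np.arange(-.003,.0031,.001))):
        P=np.array([[wproj(s,np.r_[n0+a*x+b*y,.034]) for b in t] for a in xs]).astype(np.float32)
        pr=cv2.GaussianBlur(cv2.remap(g,P[...,0],P[...,1],cv2.INTER_LINEAR).mean(0),(1,9),0).ravel()
        d=np.gradient(pr);i,_=find_peaks(abs(d),height=1.2)
        print(k,lab,[(round(float(t[j]*1e3),1),round(float(d[j]),1)) for j in i])
E
```

```text
w1 tips [(-16.2, -3.6), (-9.2, 2.1), (-8.6, 2.1), (-2.8, -2.1), (8.0, -1.6), (10.0, -2.1), (12.4, -1.8), (14.6, 7.7)]
w1 mid [(-16.2, -3.7), (-12.0, 3.3), (-7.2, -6.7), (-4.8, 6.8), (5.4, -7.7), (7.8, 8.1), (12.4, -6.2), (14.8, 8.0)]
w2 tips [(-12.8, -4.0), (-10.4, 2.2), (-8.0, 1.8), (-2.0, -2.0), (0.8, 1.6), (10.8, -4.6), (12.8, 7.6)]
w2 mid [(-13.4, -1.9), (-11.4, 2.8), (-7.4, -7.7), (-5.0, 8.0), (5.4, -7.9), (7.6, 8.3), (11.2, -3.4), (13.2, 3.0)]
w3 tips [(-12.2, -3.2), (-9.4, 2.4), (-2.0, -2.0), (-0.0, 1.2), (10.4, -5.3), (12.6, 7.7)]
w3 mid [(-7.4, -8.5), (-5.4, 8.0), (5.4, -7.9), (7.6, 8.4), (11.2, -2.4), (13.2, 1.5)]
```

The edge profiles give a mouth of about 24.8 mm, with the jaw on the nut and the worm stalled, so the fit is good. The push has to follow an arc round the nut, so I'll work it out and check the vial and pot clearance.

```bash
python3 - <<'E'
from h import *
print("vial",ray("top",(263,165),.05),ray("top",(301,178),.03), "paper edge",ray("top",(200,220),0),ray("top",(287,190),0))
n=np.array([.491,.046]);t=robot.observe();print(t["tool_pos"],t["tool_rot"][2])
def tip(th,gap=0):
    th=np.radians(th);w=np.array([np.cos(th),np.sin(th)]);v=np.array([-w[1],w[0]]);return n+.135*w+(.021+gap)*v
def shift(p,q,yaw):
    c,s_=np.cos(yaw),np.sin(yaw);d=q-p;return np.round([c*d[0]+s_*d[1],s_*d[0]-c*d[1]],4)
yaw=t["tool_rot"][2];st=tip(101.3,.012);print("start",st,shift(t["tool_pos"][:2],st,yaw))
print("touch",shift(st,tip(101.3),.197))
p=tip(101.3);yaw=np.radians(11.3)
for base in(101.3,81.3,66.3):
    print(base,[(th,shift(tip(base),tip(th),np.radians(base-90)).tolist()) for th in np.arange(base-4,base-21,-4)])
print(tip(56.3),n+.165*np.array([np.cos(np.radians(56)),np.sin(np.radians(56))]))
E
```

```text
vial [0.63241599 0.0768218  0.05      ] [ 0.61363139 -0.01210787  0.03      ] paper edge [0.50352894 0.21620982 0.        ] [0.59041385 0.01868889 0.        ]
[0.42902381 0.0599905  0.18261674] 0.1968135389121275
start [0.43218699 0.17191676] [ 0.025  -0.1091]
touch [ 0.012 -0.   ]
101.3 [(np.float64(97.3), [0.0095, -0.0011]), (np.float64(93.3), [0.019, -0.0016]), (np.float64(89.3), [0.0285, -0.0014]), (np.float64(85.3), [0.038, -0.0006]), (np.float64(81.3), [0.0474, 0.001])]
81.3 [(np.float64(77.3), [0.0095, -0.0011]), (np.float64(73.3), [0.019, -0.0016]), (np.float64(69.3), [0.0285, -0.0014]), (np.float64(65.3), [0.038, -0.0006]), (np.float64(61.3), [0.0474, 0.001])]
66.3 [(np.float64(62.3), [0.0095, -0.0011]), (np.float64(58.3), [0.019, -0.0016]), (np.float64(54.3), [0.0285, -0.0014]), (np.float64(50.3), [0.038, -0.0006]), (np.float64(46.3), [0.0474, 0.001])]
[0.54843296 0.16996554] [0.58326683 0.1827912 ]
```

```bash
python3 -m jog '[[[-1,0.008,-0.035,0,0],[-1,0.016,-0.07,0,0],[-1,0.025,-0.105,0.01,0],[-1,0.025,-0.109,0.045,0],[-1,0.025,-0.109,0.08,0]]]'; python3 -m jog '[[[-1,0,0,0.03,0],[-1,0,0,0.06,0],[-1,0,0,0.08,0],[-1,0,0,0.08,0],[-1,0,0,0.08,0]]]'
```

```text
time: 8.72
tool_pos: [0.4326, 0.1741, 0.1008]
tool_rot: [-3.141, -0.001, 0.2]
contact_force: [-0.6, -0.1, -0.6]
opening: 0.0003
grip_force: 0.0
time: 9.13
tool_pos: [0.431, 0.1715, 0.0208]
tool_rot: [3.141, 0.005, 0.197]
contact_force: [-0.5, 0.9, 2.1]
opening: 0.0008
grip_force: 0.0
```

Now in position at z = 0.021. I'll push up to contact, then along the arc.

```bash
python3 -m jog '[[[-1,0.004,0,0,0],[-1,0.008,0,0,0],[-1,0.012,0,0,0],[-1,0.014,0,0,0],[-1,0.014,0,0,0]]]'; python3 -m jog '[[[-1,0.003,0,0,0.02],[-1,0.006,-0.0005,0,0.05],[-1,0.0095,-0.001,0,0.07],[-1,0.0095,-0.001,0,0.07]]]'
```

```text
time: 9.55
tool_pos: [0.4469, 0.1745, 0.0234]
tool_rot: [3.142, -0.002, 0.197]
contact_force: [-0.2, -0.4, -0.1]
opening: 0.0005
grip_force: 0.0
time: 9.88
tool_pos: [0.4558, 0.1772, 0.0228]
tool_rot: [3.141, -0.001, 0.125]
contact_force: [-0.8, -0.7, -0.8]
opening: 0.0005
grip_force: 0.4
```

```bash
python3 -m jog '[[[-1,0.005,-0.0006,0,0.035],[-1,0.0095,-0.001,0,0.07],[-1,0.0145,-0.001,0,0.07],[-1,0.019,-0.0016,0,0.07],[-1,0.019,-0.0016,0,0.07]]]'; python3 - <<'E'
from h import *
im=robot.read_camera("top")[185:285,190:320,::-1]
cv2.imwrite("pics/top4c.png",cv2.resize(im,None,fx=6,fy=6,interpolation=cv2.INTER_CUBIC))
E
```

```text
time: 10.3
tool_pos: [0.4749, 0.1813, 0.0227]
tool_rot: [-3.141, -0.001, 0.058]
contact_force: [-0.5, -0.4, -0.8]
opening: 0.0
grip_force: 0.1
```

View pics/top4c.png

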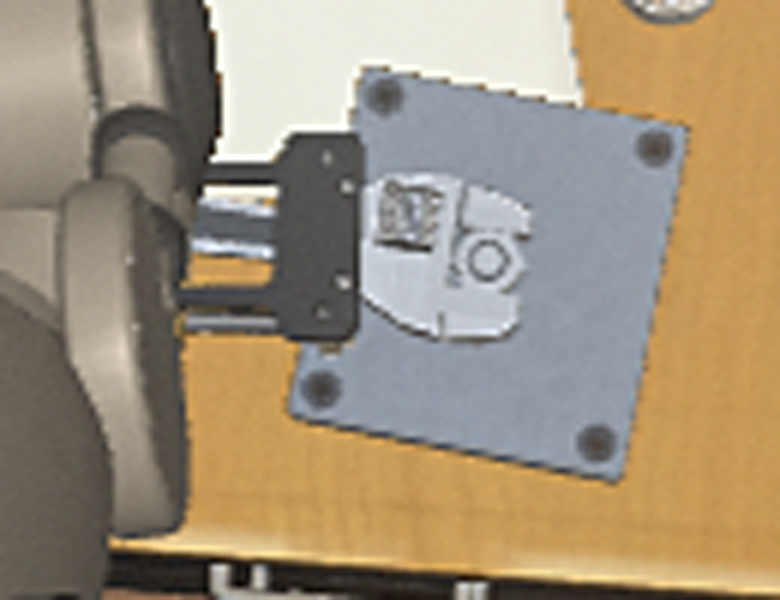

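The wrench has turned about 13° and still sits round the nut (worm now at crop (405,215), nut at (489,258)). I'll work out the rest of the arc.

```bash
cat > arc.py <<'E'
from h import *
n=np.array([.491,.046])
def tip(th):
    th=np.radians(th);w=np.array([np.cos(th),np.sin(th)]);v=np.array([-w[1],w[0]]);return n+.135*w+.020*v
def run(ths):
    t=robot.observe();p=t["tool_pos"][:2];y=t["tool_rot"][2];d=p-n
    th0=np.degrees(np.arctan2(d[1],d[0])-np.arcsin(.020/np.hypot(*d)));print("theta",th0,"rotated",101.3-th0,"yaw",np.degrees(y))
    for th in ths:
        e=tip(th)-p;print(th,np.round([np.cos(y)*e[0]+np.sin(y)*e[1],np.sin(y)*e[0]-np.cos(y)*e[1],y-np.radians(th-90)],4))
E
python3 -c "
from arc import *
run([85,81,77,73])"
```

```text
theta 88.45565053198924 rotated 12.844349468010762 yaw 3.296371800005453
85 [ 0.0082 -0.0004  0.1448]
81 [ 1.780e-02 -1.000e-04  2.146e-01]
77 [0.0272 0.0009 0.2844]
73 [0.0366 0.0025 0.3542]
```

```bash
python3 -m jog '[[[-1,0.008,0,0,0.1],[-1,0.018,0,0,0.2],[-1,0.027,0.001,0,0.28],[-1,0.0365,0.0025,0,0.35],[-1,0.0365,0.0025,0,0.35]]]'; python3 -c "
from arc import *
run([69,65,61,57,56,55,54])"
```

```text
time: 10.77
tool_pos: [0.5121, 0.1808, 0.0228]
tool_rot: [-3.14, -0.002, -0.295]
contact_force: [-0.4, 0.9, 0.4]
opening: 0.0006
grip_force: 0.0
theta 72.6607345067941 rotated 28.639265493205897 yaw -16.927843216860914
69 [ 0.0087 -0.001   0.0711]
65 [ 0.0182 -0.0014  0.1409]
61 [ 0.0277 -0.0011  0.2107]
57 [ 3.720e-02 -2.000e-04  2.805e-01]
56 [3.95e-02 2.00e-04 2.98e-01]
55 [0.0419 0.0006 0.3154]
54 [0.0442 0.001  0.3329]
```

```bash
python3 -m jog '[[[-1,0.0085,-0.001,0,0.07],[-1,0.018,-0.0014,0,0.14],[-1,0.0275,-0.001,0,0.21],[-1,0.035,-0.0005,0,0.26],[-1,0.035,-0.0005,0,0.26]]]'; python3 - <<'E'
from arc import *
run([57,56,55,54,53,52])
im=robot.read_camera("top")[185:285,190:320,::-1]
cv2.imwrite("pics/top5c.png",cv2.resize(im,None,fx=6,fy=6,interpolation=cv2.INTER_CUBIC))
E
```

```text
time: 11.18
tool_pos: [0.5448, 0.1708, 0.0227]
tool_rot: [-3.141, -0.001, -0.553]
contact_force: [-0.7, -0.7, 0.3]
opening: 0.0003
grip_force: 0.0
theta 58.217269754799375 rotated 43.08273024520062 yaw -31.687268588267365
57 [ 0.0029 -0.0009  0.0229]
56 [ 0.0052 -0.0012  0.0404]
55 [ 0.0076 -0.0014  0.0578]
54 [ 0.01   -0.0016  0.0753]
53 [ 0.0124 -0.0018  0.0927]
52 [ 0.0147 -0.0019  0.1102]
```

View pics/top5c.png

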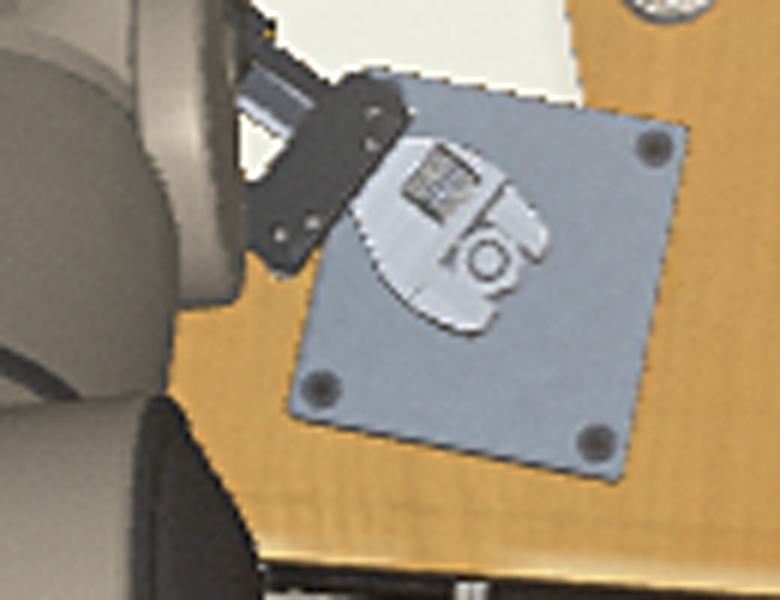

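The wrench has turned about 43° and still fits round the nut at (489,258). I'll push a little more, then back off, lift and check.

```bash
python3 -m jog '[[[-1,0.003,-0.0008,0,0.02],[-1,0.0065,-0.0013,0,0.05],[-1,0.0065,-0.0013,0,0.05]]]'; python3 -m jog '[[[-1,-0.01,0,0,0],[-1,-0.03,0,0,0],[-1,-0.03,0,-0.03,0],[-1,-0.045,0.02,-0.07,0],[-1,-0.06,0.04,-0.11,0]]]'; python3 -m jog '[[[-1,-0.005,0.02,-0.03,-0.1],[-1,-0.01,0.05,-0.06,-0.2],[-1,-0.01,0.05,-0.06,-0.3],[-1,-0.01,0.05,-0.06,-0.3],[-1,-0.01,0.05,-0.06,-0.3]]]'; python3 - <<'E'
from h import *
s=robot.observe();im=robot.read_camera("wrist")[:,:,::-1];cv2.imwrite("pics/w6.png",im)
print(s["tool_pos"].tolist(),s["tool_rot"].tolist());u=wproj(s,(.491,.046,.034)).astype(int);print(u)
a=max(u[1]-65,0);b=max(u[0]-110,0);c=im[a:a+130,b:b+174];print(a,b)
cv2.imwrite("pics/w6c.png",cv2.resize(c,(783,585),interpolation=cv2.INTER_CUBIC))
E
```

```text
time: 11.48
tool_pos: [0.5499, 0.1688, 0.0226]
tool_rot: [3.141, 0.0, -0.603]
contact_force: [-0.7, 0.2, -1.7]
opening: 0.001
grip_force: 0.2
time: 11.9
tool_pos: [0.4821, 0.1723, 0.1237]
tool_rot: [3.141, 0.001, -0.601]
contact_force: [0.4, -0.1, 1.1]
opening: 0.0007
grip_force: 0.0
time: 12.32
tool_pos: [0.4466, 0.1366, 0.1835]
tool_rot: [-3.141, -0.001, -0.305]
contact_force: [0.4, -0.4, 0.6]
opening: 0.0006
grip_force: 0.0
[0.4466148539258345, 0.1366099179381986, 0.1835200153100893] [-3.140993436393214, -0.0009518684411642386, -0.305314220181921]
[355 123]
58 245
```

View pics/w6c.png

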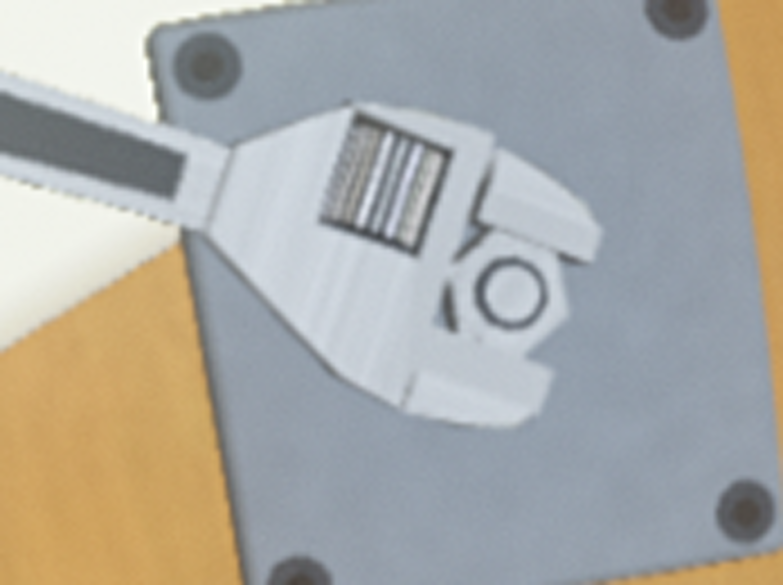

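The final view shows the nut gripped on its flats at (510,292), about 45–49° clockwise of its start, with the wrench flat and seated. The arm is clear, so I'll hand in.

```bash
python3 -c "
from cell import robot
print(robot.hand_in())"
```

```text
the job is handed in; nothing more can be done
None
```

I closed the wrench's jaws on the nut with the worm (mouth about 24.8 mm by camera), turned the nut about 45° clockwise with the handle, and handed the job in with the wrench on the nut and the arm clear; no verdict was returned.

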